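# Hold open the laser enclosure's inspection hatch with its lever

## Task

Someone has left the blue cleaning cassette on the steel hatch of the laser enclosure. Push it with the fingers, without lifting it, sideways until it lies flat on the fixed grey roof, wholly off the hatch; then press the yellow pad of the hatch lever all the way down so that the hatch swings open, and finish while holding it down, so that the lever alone keeps the hatch up. Do not touch the raised hatch or disturb the other things about.

Things in the scene. Friction and masses are not known exactly. Their poses are not given: they have to be found in the camera images.
- enclosure: Low black laser enclosure with aluminium edges, bolted down: 240 mm (its x) by 400 (its y) by 120 high. Origin: centre of its underside; x points away from the robot, y left, z up. Its flat roof is the fixed grey part (y -200 to 5 mm) and left of it the steel hatch (x -89 to 89, y 6 to 184 mm), 1 mm higher (121 mm); then a fixed rail (y 185 to 200 mm).
- fixed_roof (a point): Centre of the top of the fixed grey roof, 240 mm (x) by 205 mm (y), 120 mm above the table; axes as the enclosure's. On it stand a fixed amber lamp, 38 mm wide and 46 mm high, 90 mm farther from the robot and 73 mm right of this point, and the loose lens jar.
- hatch (a joint): Angle of the hatch, rad: 0 shut, grows as its robot-side edge rises; about 0.55 with the lever fully down. Plain steel plate 178 x 178 x 8 mm, about 2 kg, hinged along its far edge (enclosure x = 90, z = 126 mm), no handle. It falls shut as soon as the lever is let go.
- hatch_edge (a point): Middle of the hatch's edge nearest the robot, on its upper face; axes of the hatch. On the hatch's left edge, at enclosure x = 44 mm, lies a steel lug 22 mm wide and 6 mm high, reaching left from enclosure y = 160 mm over the rail to the lever's roller.
- lever (a joint): Angle of the lever, rad: 0 at rest (long end up), grows as the pad is pressed down; stop at 0.5. A steel bar on a pin: the short end, 55 mm behind the pin, has a roller under the hatch's lug; the long end, 155 mm ahead of the pin towards the robot, has the pad. The hatch's weight pushes back: 11 to 16 N on the pad at first, 6 to 9 N near the stop.
- lever_pin (a point): The lever's pin, outside the enclosure's left wall (enclosure x = -10, y = 232, z = 122 mm), in a bracket 30 mm wide that rises to z = 135 mm; axes as the enclosure's.
- lever_pad (a point): Centre of the upper face of the yellow press pad, 46 x 46 mm, at the robot-side end of the lever. At rest at enclosure x = -158, y = 232, z = 171 mm, sloping 0.2 rad down towards the enclosure; fully pressed at z = 94 mm, sloping 0.3 rad the other way. Axes of the lever, level at rest.
- cassette_center (a point): Centre (half-way up) of the loose navy-blue cleaning cassette with a lime-green slide, a box 115 mm (its x) by 75 mm (its y) by 32 mm high, 0.18 kg, lying flat on the hatch. z up.
- cassette_a (a point): Bottom corner of the cassette at its x = -57.5, y = -37.5 mm.
- cassette_b (a point): Bottom corner of the cassette at its x = +57.5, y = -37.5 mm.
- cassette_c (a point): Bottom corner of the cassette at its x = +57.5, y = +37.5 mm.
- cassette_d (a point): Bottom corner of the cassette at its x = -57.5, y = +37.5 mm.
- lens_jar: Bystander: clear jar with white cap, 38 mm across, 40 mm high, standing on the fixed roof near its right edge. Origin: centre of its underside.
- mirror_post: Bystander: steel post with a black mirror mount, 44 mm wide, 110 mm high, standing on the table 110 to 140 mm to the left of the lever. Origin: centre of its underside.
- driver: Bystander: red-handled screwdriver, 170 mm long, 26 mm thick, lying on the table between the robot and the enclosure. Origin: below its middle, x towards its tip.
- goggles: Bystander: olive laser goggles with black frame, 150 x 145 x 46 mm, on the table at front right. Origin: centre of its underside.
- parts_tray: Bystander: clear tray with a black module, 170 x 130 x 30 mm, on the table to the right. Origin: centre of its underside.
- power_meter: Bystander: yellow hand-held power meter, 170 x 80 x 30 mm, lying on the table to the left. Origin: centre of its underside.
Things that resemble listed ones, but are neither listed nor needed, are in the scene too. Leave any brown look-alike of the part that bears cassette_center alone.

How it is judged:
On the way, in this order (a step that is already met when the one before it is completed fails the run):
1. the cassette lies at rest, flat on the fixed roof, wholly off the shut hatch (y of each of cassette_a, cassette_b, cassette_c, cassette_d in the frame of enclosure below 0.004 m and height (world z) of cassette_center between 0.131 and 0.141 m and angle between cassette_center's own z axis and vertical below 0.06 rad and linear speed of cassette below 0.02 m/s and value of joint hatch below 0.05 rad), for 0.2 s.
2. the fingers press the lever down and the hatch stands open (value of joint hatch above 0.48 rad and contact force between the fingers and lever above 3 N), for 0.3 s.
At the end, for the whole second after the job is handed in: The hatch is held open at 0.48 rad (27 degrees) or more (0.55 with the lever at its stop), at rest, the fingers pressing on the lever with more than 3 N and neither fingers nor arm touching the hatch; the cassette lies flat and at rest on the fixed roof with all four corners off the hatch (all of step 2 and y of each of cassette_a, cassette_b, cassette_c, cassette_d in the frame of enclosure below 0.004 m and height (world z) of cassette_center between 0.131 and 0.141 m and angle between cassette_center's own z axis and vertical below 0.06 rad and velocity of joint hatch between -0.05 and 0.05 rad/s and linear speed of cassette below 0.01 m/s and contact force between each of the fingers, the arm and hatch below 0.5 N); the arm keeps its last pose, push and grip.
It fails at once if the cassette is lifted (more than 15 mm) or falls off the enclosure's roof (height (world z) of cassette_center above 0.152 m or height (world z) of cassette_center below 0.12 m).
It fails at once if the arm or the body of the gripper, not the fingers, pushes the cassette (over 2 N) (contact force between the arm and cassette above 2 N).
It fails at once if the hatch is raised while the cassette is still on it (value of joint hatch above 0.1 rad and not (y of each of cassette_a, cassette_b, cassette_c, cassette_d in the frame of enclosure below 0.004 m)).
It fails at once if the raised hatch is touched by the robot (value of joint hatch above 0.1 rad and contact force between any of the fingers, the arm and hatch above 1 N).
It fails at once if another thing is moved (more than 20 mm) or tipped (distance of any of lens_jar, mirror_post, driver, goggles, parts_tray, power_meter from where it was at the start of the episode above 0.02 m or angle between any of lens_jar, mirror_post, driver, goggles, parts_tray, power_meter's own z axis and vertical above 0.3 rad).
It also fails if it takes over 48 s, if anything falls off the work surface, if the arm or the gripper's body presses on something with over 40 N, if the wrist force passes 120 N, or if a joint passes its speed limit or range.

## Robot

A 6-joint arm with a two-finger parallel gripper is mounted at the origin on the work surface. World frame = base frame: x ahead of the robot, y to its left, z up, the work surface at z = 0. Lengths are in m, angles in rad, forces in N, time in s.
With the tool pointing down it reaches from about 0.3 to 0.85 m from the base axis. Payload 5.4 kg.
Tool frame: the origin (TCP) lies between the finger pads; the fingertips stand 25 mm ahead of it and the grasp point (between the pads) lies 6 mm ahead of it; z points along the fingers, y is the line along which they close (so a half turn about z gives the same grasp; the last joint's range is limited). The gripper opens to 85 mm and grips with 20 to 120 N. Pads are 22 mm wide; open, the fingers measure 114 mm over their backs; the gripper's body (76 mm by 85 mm) begins 54 mm behind the grasp point. The pads swing forward as they close: fully open they stand 13 mm farther back than shut.
Start: joints at [1.112, 0.158, 1.597, -0, 1.386, -0.21], TCP at [0.142, 0.557, 0.256] pointing down, gripper open.
Joint ranges: [-2.91, 2.91], [-0.94, 2.29], [0.18, 2.7], [-1.29, 4.43], [0.17, 2.64], [-3, 3]. Speed limits (rad/s): [2.57, 2.57, 3.14, 3.14, 3.14, 3.14].

## Interface

Orientations are given as a unit quaternion [x, y, z, w].
In Python, from rig import get_state, eyes, workorder gives the robot as it stands. The module is installed in compiled form; this text tells all that it offers.
- The arm moves only by the shell command python3 -m crank 'ROWS' [OPENING]. ROWS is a JSON object of lists of equal length, an entry for each row: "xyz": the shift along the tool's x, y, z in m, a list of three; "rot": the turn, a rotation vector about the tool's x, y, z in degrees, a list of three. In form: {"xyz": [[x, y, z], ...], "rot": [[rx, ry, rz], ...]}. A call has 1 to 12 rows; each row is the pose to reach, as a shift and turn from the pose commanded when the call began, along the tool's axes at that moment; what a row does not reach only later rows make up. A row lasts 1/10 s, in which the tool goes at most 50 mm and 8.59 degrees, less where a joint would pass 70% of its speed; a pose out of reach is approached as far as the arm can. A call with a gripper value outside its range is refused whole. OPENING is the finger opening in m, from 0 to 0.0854, set as the call begins (- or left out, the last holds). The fingers move at their own pace and stop on an object; the grip force is fixed at half the most. Time passes only in rows, so rows that repeat a pose let the fingers close. It gives the time, the measured TCP pose, the force, the opening and the grip force at its end, in the units of the state.
- get_state(): the state, without advancing time (a new reading comes with each control period).
- eyes.read_camera(name): name is "scene" or "top" or "wrist"; returns (picture, depth): 420x560x3 uint8, blue, green, red; 420x560 float32, m along the optical axis (not along the pixel's ray), 0 where there is no reading.
- eyes.camera_params(name): a dict with "intrinsics" (3x3 intrinsics, pixels), "position" and "rotation" of the camera in the world. Camera axes: x right, y up, looking along -z (the intrinsics and any distortion apply to the point x, -y, -z); pixel columns grow to the right and rows downward; lengths in m; the calibration is good to about 2 mm. A picture is of the moment at which its call begins: read the wrist's pose just before it. camera_params takes no time and is no camera call; for the wrist camera it gives the pose at the moment of the call.
- workorder.job_done(): hands the job in; it is judged then, once.
The state is a dict: "time_s": time; "q": joint angles; "qvel": joint speeds; "tau": joint torques, N m; "position": TCP position; "ee_rot": TCP orientation; "ft_force": force on the tool from outside, world axes, zero at the start; "ft_torque": the same for the moment, N m; "opening": finger opening in m; "grasp_force": force on a finger pad.
Only numpy, scipy, OpenCV 4.12 (cv2) and the standard library are available. Lean on these libraries where they do the work, as an engineer would, in place of code of your own. Each camera call takes 0.05 s, during which the arm holds its last target. There are 200 camera calls.

## Working session

There is one attempt and no reset: what is moved stays moved. The work goes in short steps, Python scripts to look and compute and a shell command to move; the robot and the scene stay as the last step left them, time stands still between calls to the robot, and variables do not carry over. Pictures are saved under pics/ and viewed, at most 10 in all, crops included, and the job is handed in when it is done.

```bash
mkdir -p pics
cat > h.py <<'E'
import numpy as np, cv2
from rig import get_state, eyes, workorder
def snap(n):
    p=eyes.camera_params(n); im,d=eyes.read_camera(n); return im,d,p
def world(px,d,p):
    K=np.array(p["intrinsics"]);R=np.array(p["rotation"]);t=np.array(p["position"])
    px=np.atleast_2d(px); z=np.array([d[int(v),int(u)] for u,v in px])
    c=np.c_[(px[:,0]-K[0,2])/K[0,0]*z,-(px[:,1]-K[1,2])/K[1,1]*z,-z]
    return c@R.T+t
def plane(px,p,h):
    K=np.array(p["intrinsics"]);R=np.array(p["rotation"]);t=np.array(p["position"])
    px=np.atleast_2d(px)
    r=np.c_[(px[:,0]-K[0,2])/K[0,0],-(px[:,1]-K[1,2])/K[1,1],-np.ones(len(px))]@R.T
    return t+r*((h-t[2])/r[:,2])[:,None]
E
python3 - <<'E'
from h import *
import pickle
for n in("scene","top"):
    im,d,p=snap(n); cv2.imwrite(f"pics/{n}0.png",im); pickle.dump((im,d,p),open(n+".pkl","wb")); print(n,p)
s=get_state();print({k:np.round(s[k],3) for k in s})
E
```

```text
scene {'intrinsics': array([[485.22994556,   0.        , 280.67410675],
       [  0.        , 485.22994556, 211.54412004],
       [  0.        ,   0.        ,   1.        ]]), 'position': array([1.08988273, 0.64418791, 1.45667544]), 'rotation': array([0.10557817, 0.26796151, 0.89127993, 0.35024272])}
top {'intrinsics': array([[412.43954968,   0.        , 282.12834261],
       [  0.        , 412.43954968, 206.50796753],
       [  0.        ,   0.        ,   1.        ]]), 'position': array([0.32622354, 0.00999278, 1.26926448]), 'rotation': array([-0.04380959,  0.05351002,  0.71036704, -0.70042563])}
{'time_s': np.float64(0.1), 'q': array([ 1.112,  0.159,  1.598, -0.   ,  1.386, -0.21 ]), 'qvel': array([ 0.   ,  0.   , -0.003,  0.001, -0.001,  0.001]), 'tau': array([-0.0000e+00, -3.9699e+01, -3.3234e+01, -0.0000e+00,  4.0000e-03,
        0.0000e+00]), 'position': array([0.141, 0.557, 0.255]), 'ee_rot': array([ 0.124,  0.992, -0.001, -0.   ]), 'ft_force': array([ 0.088, -0.608,  0.246]), 'ft_torque': array([-0.012,  0.006,  0.034]), 'grasp_force': np.float64(0.0), 'opening': np.float64(0.085)}
```

View pics/top0.png

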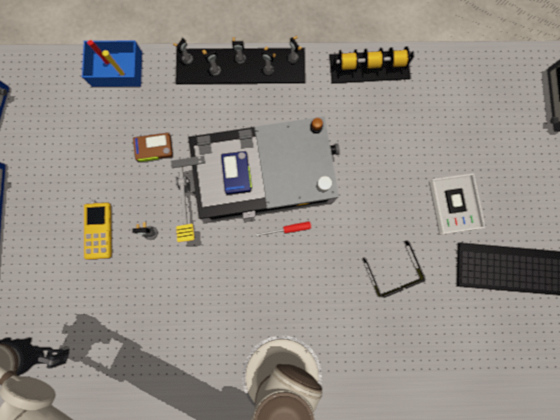

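View pics/scene0.png

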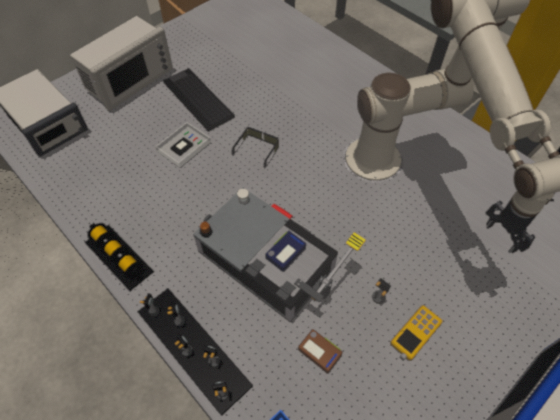

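The top view shows the navy cassette at (236,172) on the hatch and the pad at (185,233). The jar is at (324,184) and the lamp at (317,125). Three things could be mistaken for the cassette: the brown box at (153,147), the blue bin at (112,63), and the yellow meter at (97,230). I choose (236,172), which is navy and lies on the hatch; next I measure it and check it in a crop.

```bash
sed -i 's/R=np.array(p\["rotation"\])/R=Rot.from_quat(p["rotation"]).as_matrix()/; 1a from scipy.spatial.transform import Rotation as Rot' h.py
cat >> h.py <<'E'
def cloud(d,p):
    v,u=np.mgrid[:420,:560]; px=np.c_[u.ravel(),v.ravel()]
    return world(px,d,p).reshape(420,560,3)
def rect(xy):
    (c,wh,a)=cv2.minAreaRect(xy.astype(np.float32)); return np.round(c,4),np.round(wh,4),round(a,1)
E
python3 - <<'E'
from h import *
import pickle
for n,win in(("top",(180,110,345,250)),("scene",(180,170,400,330))):
    im,d,p=pickle.load(open(n+".pkl","rb")); W=cloud(d,p)
    h=cv2.cvtColor(im,cv2.COLOR_BGR2HSV)
    m=np.zeros((420,560),bool); m[win[1]:win[3],win[0]:win[2]]=1
    z=W[...,2]
    # roof band
    r=m&(abs(z-.12)<.006)&(W[...,0]>.35); k=cv2.morphologyEx(r.astype(np.uint8),cv2.MORPH_OPEN,np.ones((3,3)))
    print(n,"roof",rect(W[k>0][:,:2]),"z",np.median(z[k>0]))
    navy=m&(h[...,0]>105)&(h[...,0]<130)&(h[...,1]>120)
    cnt=max(cv2.findContours(navy.astype(np.uint8),0,2)[0],key=cv2.contourArea)
    f=cv2.drawContours(np.zeros((420,560),np.uint8),[cv2.convexHull(cnt)],-1,1,-1)>0
    print("cass px",cv2.boundingRect(cnt),"z",np.percentile(z[f],[5,50,95]))
    t=f&(z>.146)&(z<.162); print("cass top",t.sum(),rect(W[t][:,:2]))
    ye=m&(h[...,0]>20)&(h[...,0]<35)&(h[...,1]>120)
    print("pad",ye.sum(),np.median(W[ye],0),rect(W[ye][:,:2]))
    am=m&(h[...,0]<18)&(h[...,1]>120)&(z>.13); print("lamp",am.sum(),np.median(W[am],0))
    j=m&(z>.15)&(z<.17)&(h[...,2]>200)&(h[...,1]<40); 
    nn,l,st,c=cv2.connectedComponentsWithStats(j.astype(np.uint8))
    for i in range(1,nn):
        if st[i,4]>15: print("white",c[i],st[i,4],np.median(W[l==i],0))
im,d,p=pickle.load(open("top.pkl","rb")); cv2.imwrite("pics/crop.png",cv2.resize(im[110:260,120:345],None,fx=3.4,fy=3.4,interpolation=3))
E
```

```text
top roof (array([0.6007, 0.0638]), array([0.2416, 0.4346]), 8.1) z 0.12025917265641373
cass px (225, 185, 25, 9) z [0.14488277 0.15265351 0.15690323]
cass top 156 (array([0.5327, 0.117 ]), array([0.0206, 0.0655]), 7.2)
pad 234 [0.41299509 0.24898532 0.17057637] (array([0.4643, 0.0995]), array([0.0481, 0.3618]), 19.0)
lamp 108 [ 0.71207194 -0.10636804  0.16458661]
white [230.54358974 166.50769231] 195 [0.59363985 0.13349299 0.15381308]
white [324.81679389 182.38167939] 131 [ 0.54564402 -0.12458012  0.1602404 ]
scene roof (array([0.6025, 0.0655]), array([0.243 , 0.4393]), 8.0) z 0.11928818888571557
cass px (290, 235, 14, 10) z [0.14755491 0.15213849 0.15719664]
cass top 48 (array([0.5368, 0.1228]), array([0.0133, 0.0511]), 2.9)
pad 200 [0.41606124 0.25508954 0.16826942] (array([0.4151, 0.255 ]), array([0.0461, 0.0434]), 9.3)
lamp 76 [ 0.72108943 -0.10210981  0.16296787]
```

View pics/crop.png

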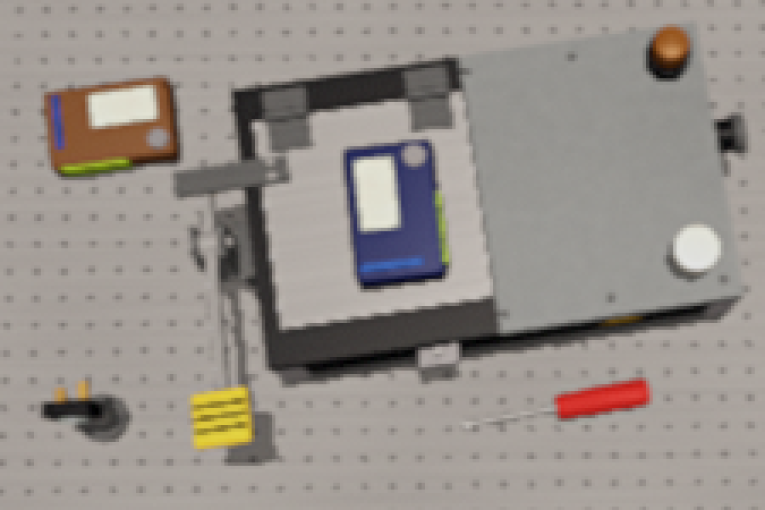

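The crop confirms it: the navy cassette with the lime slide lies on the hatch, about crop (400,212). The brown look-alike is off the enclosure at (112,125). Next I fit the enclosure frame and the cassette's rectangle from the clouds.

Run:
```python
from h import *
import pickle
a=np.radians(8.0); X=np.array([np.cos(a),np.sin(a)]);Y=np.array([-np.sin(a),np.cos(a)])
for n,win in(("top",(180,110,345,250)),("scene",(180,170,400,330))):
    im,d,p=pickle.load(open(n+".pkl","rb")); W=cloud(d,p); z=W[...,2]
    m=np.zeros((420,560),bool); m[win[1]:win[3],win[0]:win[2]]=1
    c0=np.array([.601,.063]); e=np.stack([(W[...,:2]-c0)@X,(W[...,:2]-c0)@Y],-1)
    r=m&(abs(z-.12)<.008)
    for lo,hi in((-.17,-.1),(-.09,-.03)):
        s=r&(e[...,1]>lo)&(e[...,1]<hi)&(abs(e[...,0])<.14); print(n,"x ext",np.percentile(e[s][:,0],[.7,99.3]),np.degrees(0))
    for lo,hi in((-.11,-.09),(-.06,-.03),(.0,.02)):
        s=r&(e[...,0]>lo)&(e[...,0]<hi)&(abs(e[...,1])<.215); print("y ext",np.percentile(e[s][:,1],[.3,99.7]))
    h=cv2.cvtColor(im,cv2.COLOR_BGR2HSV)
    t=m&(z>.144)&(z<.162)&(e[...,1]>.01)&(e[...,1]<.15)&(abs(e[...,0])<.09)
    t=cv2.morphologyEx(t.astype(np.uint8),cv2.MORPH_OPEN,np.ones((3,3)))>0
    print("cass",t.sum(),rect(W[t][:,:2]))
    # pad and yellow
    ye=m&(h[...,0]>20)&(h[...,0]<35)&(h[...,1]>120)&(z>.15)&(z<.19)&(W[...,1]>.2)
    print("pad",rect(W[ye][:,:2]),np.median(z[ye]))
    j=m&(z>.145)&(z<.175)&(e[...,1]<-.1)
    nn,l,st,c=cv2.connectedComponentsWithStats(j.astype(np.uint8))
    for i in range(1,nn):
        if st[i,4]>25: print("roof thing",c[i],rect(W[l==i][:,:2]))
    b=cv2.inRange(h,(105,110,30),(130,255,255)); ps=plane(np.argwhere(b*m>0)[:,::-1],p,.153)
    print("navy plane",rect(ps[(abs((ps[:,:2]-c0)@X)<.1)&(abs((ps[:,:2]-c0)@Y-.08)<.08)][:,:2]))
```

```text
top x ext [-0.11934082  0.11795855] 0.0
top x ext [-0.1194204   0.11801747] 0.0
y ext [-0.21358065  0.18235762]
y ext [-0.2145615   0.19881094]
y ext [-0.21407674  0.21279873]
cass 1118 (array([0.5799, 0.1191]), array([0.1155, 0.0767]), 6.4)
pad (array([0.4132, 0.2484]), array([0.0454, 0.0369]), 4.4) 0.17061999804115313
roof thing [317.11304348 123.13043478] (array([ 0.7152, -0.1075]), array([0.0313, 0.0292]), 26.6)
roof thing [324.69934641 182.71895425] (array([ 0.544 , -0.1244]), array([0.0365, 0.035 ]), 54.1)
navy plane (array([0.5774, 0.1211]), array([0.1115, 0.0674]), 5.9)
scene x ext [-0.11666887  0.12176227] 0.0
scene x ext [-0.11774537  0.12151494] 0.0
y ext [-0.17440925  0.18283928]
y ext [-0.21373685  0.18354977]
y ext [-0.21425165  0.21323767]
cass 810 (array([0.5835, 0.1203]), array([0.1166, 0.0788]), 7.4)
pad (array([0.4151, 0.255 ]), array([0.0461, 0.0434]), 9.3) 0.1682694177756462
roof thing [242.27722772 193.79207921] (array([ 0.5487, -0.1238]), array([0.0375, 0.0369]), 29.1)
roof thing [204.53932584 226.69662921] (array([ 0.7187, -0.106 ]), array([0.0316, 0.0289]), 52.1)
navy plane (array([0.5377, 0.1215]), array([0.011 , 0.0489]), 5.7)
```

```bash
cat >> h.py <<'E'
A=np.radians(8.0); X=np.array([np.cos(A),np.sin(A),0]);Y=np.array([-np.sin(A),np.cos(A),0]);C=np.array([.604,.0483,0])
Z=np.array([0,0,1.])
def enc(x,y,z): return C+x*X+y*Y+z*Z
def goal(pos,R):
    s=get_state(); R0=Rot.from_quat(s["ee_rot"]); 
    print("xyz",np.round(R0.inv().apply(pos-s["position"]),4),"rot",np.round((R0.inv()*Rot.from_matrix(R)).as_rotvec(degrees=True),1))
    print("pos",np.round(s["position"],4),"enc",np.round([(s["position"]-C)@X,(s["position"]-C)@Y],4),"F",np.round(s["ft_force"],1),"t",round(s["time_s"],2),"q",np.round(s["q"],2))
Rpush=np.array([-Y,-X,-Z]).T if np.linalg.det(np.array([-Y,-X,-Z]))>0 else np.array([Y,-X,-Z]).T
Rpush2=Rpush@np.diag([-1,-1,1])
E
python3 - <<'E'
from h import *
for R in(Rpush,Rpush2): goal(enc(-.012,.142,.215),R)
E
```

```text
xyz [-0.5087 -0.252   0.0406] rot [-0.000e+00 -1.000e-01 -1.123e+02]
pos [0.1414 0.5568 0.2554] enc [-0.3873  0.568 ] F [ 0.1 -0.6  0.2] t 0.1 q [ 1.11  0.16  1.6  -0.    1.39 -0.21]
xyz [-0.5087 -0.252   0.0406] rot [-0.1  0.  67.7]
pos [0.1414 0.5568 0.2554] enc [-0.3873  0.568 ] F [ 0.1 -0.6  0.2] t 0.1 q [ 1.11  0.16  1.6  -0.    1.39 -0.21]
```

```bash
python3 -m crank '{"xyz":[[-0.042,-0.021,0],[-0.084,-0.042,0],[-0.126,-0.063,0],[-0.168,-0.084,0],[-0.21,-0.105,0],[-0.252,-0.126,0],[-0.294,-0.147,0],[-0.336,-0.168,0],[-0.378,-0.189,0],[-0.42,-0.21,0],[-0.462,-0.231,0],[-0.509,-0.252,0]],"rot":[[0,0,5],[0,0,10],[0,0,16],[0,0,22],[0,0,28],[0,0,34],[0,0,40],[0,0,46],[0,0,52],[0,0,58],[0,0,63],[0,0,67.7]]}' 0.05
python3 -m crank '{"xyz":[[0,0,0],[0,0,0],[0,0,0]],"rot":[[0,0,0],[0,0,0],[0,0,0]]}'
python3 - <<'E'
from h import *
goal(enc(-.012,.142,.16),Rpush2)
im,d,p=snap("wrist"); cv2.imwrite("pics/w1.png",im); im,d,p=snap("scene")
cv2.imwrite("pics/s1.png",cv2.resize(im[100:340,180:420],None,fx=2.5,fy=2.5,interpolation=3))
E
```

```text
time_s: 1.3
position: [0.5725, 0.1872, 0.2558]
ee_rot: [0.657, 0.754, -0.0, -0.0]
ft_force: [0.7, 0.7, -0.1]
opening: 0.0502
grasp_force: 0.0
time_s: 1.6
position: [0.5709, 0.1892, 0.2559]
ee_rot: [0.655, 0.755, -0.0, -0.001]
ft_force: [1.3, 0.5, 0.7]
opening: 0.0498
grasp_force: 0.0
xyz [-0.0022  0.0012  0.0959] rot [-0.1 -0.   0.1]
pos [0.5709 0.1892 0.2559] enc [-0.0131  0.1442] F [1.3 0.5 0.7] t 1.6 q [ 0.12  0.23  1.52  0.    1.4  -0.02]
```

View pics/w1.png

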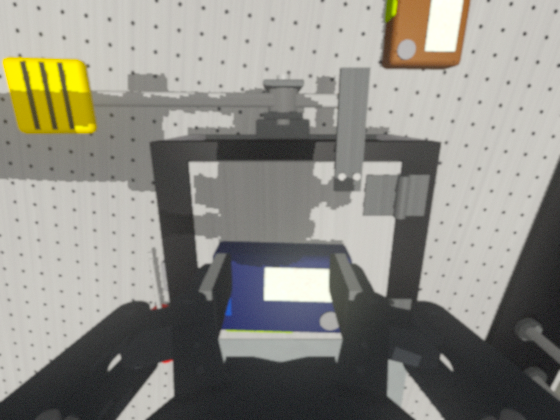

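The wrist view shows the two fingers at (213,275) and (347,275), with the cassette seen between them; the pad is at (50,95) and the lug at (352,120). I'll get the tip heights from the wrist depth and descend.

```bash
python3 - <<'E'
from h import *
im,d,p=snap("wrist"); W=cloud(d,p); s=get_state(); R0=Rot.from_quat(s["ee_rot"])
m=np.zeros((420,560),bool); m[240:340,195:365]=1
m&=(d>.02)&(W[...,2]>.19)
q=R0.inv().apply(W[m]-s["position"]); print(m.sum(),np.percentile(q,[0,1,10,50,90,99,100],axis=0).round(4))
t=q[q[:,2]>np.percentile(q[:,2],80)]; print(t.min(0),t.max(0))
E
python3 -m crank '{"xyz":[[-0.001,0.001,0.02],[-0.002,0.001,0.04],[-0.002,0.001,0.06],[-0.002,0.001,0.075],[-0.002,0.001,0.085],[-0.002,0.001,0.085]],"rot":[[0,0,0],[0,0,0],[0,0,0],[0,0,0],[0,0,0],[0,0,0]]}'
```

```text
5217 [[-0.0123 -0.0398 -0.0505]
 [-0.011  -0.0377 -0.0491]
 [-0.0048 -0.0301 -0.0445]
 [ 0.0097 -0.0181 -0.0108]
 [ 0.0158  0.0281  0.0115]
 [ 0.0166  0.0355  0.0197]
 [ 0.0171  0.0376  0.0227]]
[-0.01220973 -0.03984966  0.00546414] [0.01113804 0.03761485 0.02269716]
time_s: 2.35
position: [0.5719, 0.187, 0.1698]
ee_rot: [0.656, 0.755, -0.001, -0.001]
ft_force: [0.2, 0.5, -0.3]
opening: 0.05
grasp_force: 0.0
```

```bash
python3 -m crank '{"xyz":[[0,0,0.009],[0,0,0.018],[0,0,0.018],[-0.01,0,0.018],[-0.02,0,0.018],[-0.03,0,0.018],[-0.04,0,0.018],[-0.045,0,0.018]],"rot":[[0,0,0],[0,0,0],[0,0,0],[0,0,0],[0,0,0],[0,0,0],[0,0,0],[0,0,0]]}'
python3 - <<'E'
from h import *
goal(enc(-.012,-.008,.152),Rpush2)
im,d,p=snap("top"); h=cv2.cvtColor(im,cv2.COLOR_BGR2HSV)
cv2.imwrite("pics/t2.png",cv2.resize(im[100:260,160:350],None,fx=3.5,fy=3.5,interpolation=3))
E
```

```text
time_s: 3.15
position: [0.5797, 0.1411, 0.1538]
ee_rot: [0.656, 0.755, 0.0, 0.0]
ft_force: [-0.0, 2.1, 0.7]
opening: 0.0501
grasp_force: 1.1
xyz [-0.1032 -0.0009  0.0017] rot [ 0. -0. -0.]
pos [0.5797 0.1411 0.1538] enc [-0.0111  0.0952] F [-0.   2.1  0.7] t 3.15 q [ 0.04  0.31  1.63  0.    1.2  -0.1 ]
```

View pics/t2.png

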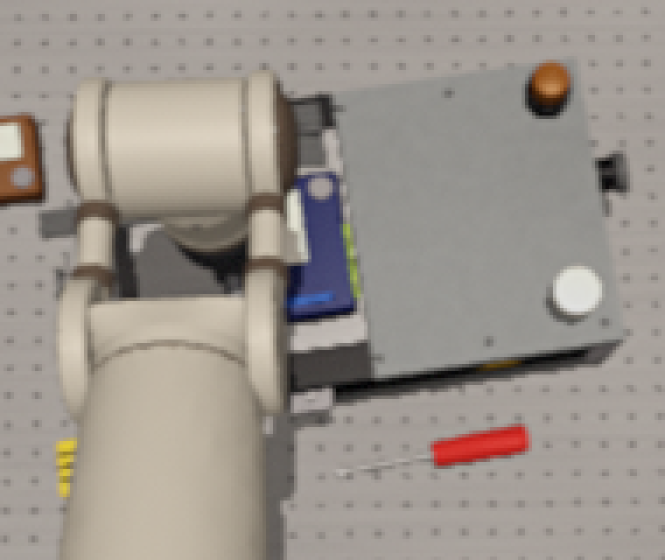

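The cassette, at crop (325,245), slides squarely and is about 10 px from the hatch edge; the push force is about 2 N. I continue the push.

```bash
python3 -m crank '{"xyz":[[-0.01,0,0],[-0.02,0,0],[-0.03,0,0],[-0.04,0,0],[-0.05,0,0],[-0.06,0,0],[-0.07,0,0],[-0.08,0,0],[-0.09,0,0],[-0.097,0,0],[-0.101,0,0],[-0.103,0,0]],"rot":[[0,0,0],[0,0,0],[0,0,0],[0,0,0],[0,0,0],[0,0,0],[0,0,0],[0,0,0],[0,0,0],[0,0,0],[0,0,0],[0,0,0]]}'
python3 -m crank '{"xyz":[[0,0,0],[0,0,0],[0.01,0,0],[0.02,0,-0.03],[0.02,0,-0.07],[0.03,0,-0.11],[0.05,0,-0.13],[0.09,0,-0.13],[0.13,0,-0.13],[0.17,0,-0.13],[0.17,0,-0.13]],"rot":[[0,0,0],[0,0,0],[0,0,0],[0,0,0],[0,0,0],[0,0,0],[0,0,0],[0,0,0],[0,0,0],[0,0,0],[0,0,0]]}'
python3 - <<'E'
from h import *
for n in("wrist","scene","top"):
    im,d,p=snap(n); W=cloud(d,p); e=np.stack([(W-C)@X,(W-C)@Y,W[...,2]],-1)
    if n!="wrist": cv2.imwrite(f"pics/{n}3.png",im)
    t=(e[...,2]>.144)&(e[...,2]<.16)&(abs(e[...,0])<.1)&(e[...,1]>-.125)&(e[...,1]<.06)
    t=cv2.morphologyEx(t.astype(np.uint8),cv2.MORPH_OPEN,np.ones((3,3)))>0
    if t.sum()>30: print(n,t.sum(),rect(e[t][:,:2]),"ymax",np.percentile(e[t][:,1],99),"z",np.median(e[t][:,2]))
goal(enc(-.158,.232,.3),Rpush2)
E
```

```text
time_s: 4.4
position: [0.5936, 0.0397, 0.153]
ee_rot: [0.656, 0.755, -0.0, -0.0]
ft_force: [-0.8, 1.1, -1.2]
opening: 0.0503
grasp_force: 0.4
time_s: 5.5
position: [0.5683, 0.2138, 0.2834]
ee_rot: [0.653, 0.757, 0.001, -0.001]
ft_force: [0.6, -1.9, -0.4]
opening: 0.0501
grasp_force: 0.0
scene 718 (array([-0.0099, -0.0565]), array([0.0761, 0.1178]), 89.7) ymax -0.01956021642188774 z 0.1505551534650459
top 1092 (array([-0.0127, -0.0574]), array([0.0768, 0.115 ]), 89.9) ymax -0.019635647020454138 z 0.1517819166222638
xyz [ 0.0685 -0.1462 -0.0168] rot [-0.   0.   0.1]
pos [0.5697 0.2089 0.2833] enc [-0.0116  0.1638] F [-0.9 -1.1  0.3] t 5.65 q [ 0.15  0.22  1.47 -0.    1.45  0.01]
```

View pics/scene3.png

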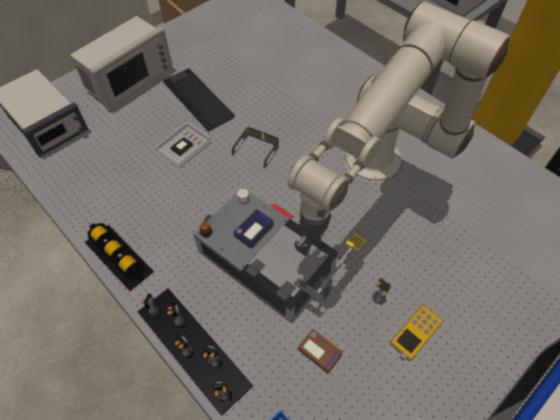

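The scene shows the cassette flat on the grey roof at (253,228), with its left edge at enclosure y about -19 mm, clear of the hatch and of the jar at (243,195). Next comes the pad.

```bash
python3 -m crank '{"xyz":[[0.017,-0.037,0],[0.034,-0.074,0],[0.051,-0.111,0],[0.068,-0.148,0],[0.068,-0.148,0.025],[0.068,-0.148,0.05],[0.068,-0.148,0.075],[0.068,-0.148,0.075],[0.068,-0.148,0.075]],"rot":[[0,0,0],[0,0,0],[0,0,0],[0,0,0],[0,0,0],[0,0,0],[0,0,0],[0,0,0],[0,0,0]]}' 0
python3 - <<'E'
from h import *
goal(enc(-.160,.232,.119),Rpush2)
im,d,p=snap("wrist"); cv2.imwrite("pics/w4.png",im)
E
```

```text
time_s: 6.55
position: [0.4142, 0.2545, 0.2087]
ee_rot: [0.656, 0.755, -0.0, -0.0]
ft_force: [0.6, 0.7, 0.9]
opening: -0.0001
grasp_force: 0.0
xyz [ 0.0014 -0.0007  0.0897] rot [-0.  0. -0.]
pos [0.4142 0.2545 0.2087] enc [-0.1593  0.2306] F [0.6 0.7 0.9] t 6.55 q [ 0.3  -0.03  1.89 -0.    1.28  0.16]
```

View pics/w4.png

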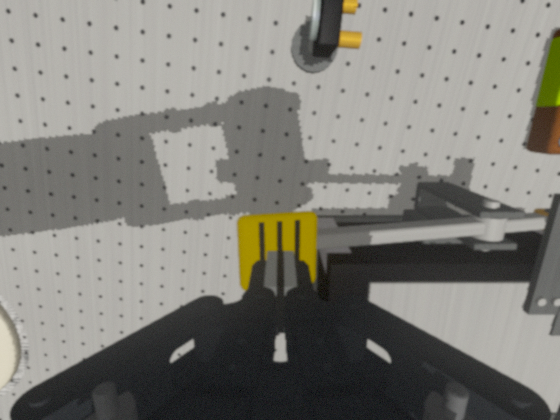

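The closed fingertips at (280,260) are over the middle of the pad, which spans (238-318, 212-290). I press down.

```bash
python3 -m crank '{"xyz":[[0,0,0.008],[0,0,0.016],[0,0,0.024],[0,0,0.032],[0,0,0.04],[0,0,0.048],[0,0,0.056],[0,0,0.064],[0,0,0.072],[0,0,0.079],[0,0,0.084],[0,0,0.087]],"rot":[[0,0,0],[0,0,0],[0,0,0],[0,0,0],[0,0,0],[0,0,0],[0,0,0],[0,0,0],[0,0,0],[0,0,0],[0,0,0],[0,0,0]]}'
python3 -m crank '{"xyz":[[0,0,0],[0,0,0]],"rot":[[0,0,0],[0,0,0]]}'
```

```text
time_s: 7.8
position: [0.4135, 0.2554, 0.1216]
ee_rot: [0.656, 0.755, -0.0, -0.0]
ft_force: [-3.4, 0.0, 11.1]
opening: 0.0001
grasp_force: 6.3
time_s: 8.0
position: [0.4135, 0.2554, 0.1218]
ee_rot: [0.656, 0.755, -0.0, -0.001]
ft_force: [-4.7, 0.1, 7.1]
opening: 0.0001
grasp_force: 3.8
```

```bash
for i in 1; do python3 -m crank '{"xyz":[[0,0,0.001],[0,0,0.002],[0,0,0.002]],"rot":[[0,0,0],[0,0,0],[0,0,0]]}'; done
python3 - <<'E'
from h import *
im,d,p=snap("scene"); W=cloud(d,p); e=np.stack([(W-C)@X,(W-C)@Y,W[...,2]],-1)
m=(abs(e[...,0]-.0)<.05)&(e[...,1]>.02)&(e[...,1]<.15)&(e[...,2]<.23)&(e[...,2]>.125)
f=np.polyfit(e[m][:,0],e[m][:,2],1); print("hatch angle",m.sum(),np.arctan(-f[0]))
cv2.imwrite("pics/s5.png",cv2.resize(im[150:330,180:400],None,fx=3,fy=3,interpolation=3))
E
```

```text
time_s: 8.3
position: [0.4138, 0.2555, 0.1213]
ee_rot: [0.656, 0.755, -0.0, -0.0]
ft_force: [-9.6, -1.5, 17.9]
opening: -0.0
grasp_force: 10.0
hatch angle 1579 0.5477269389828812
```

View pics/s5.png

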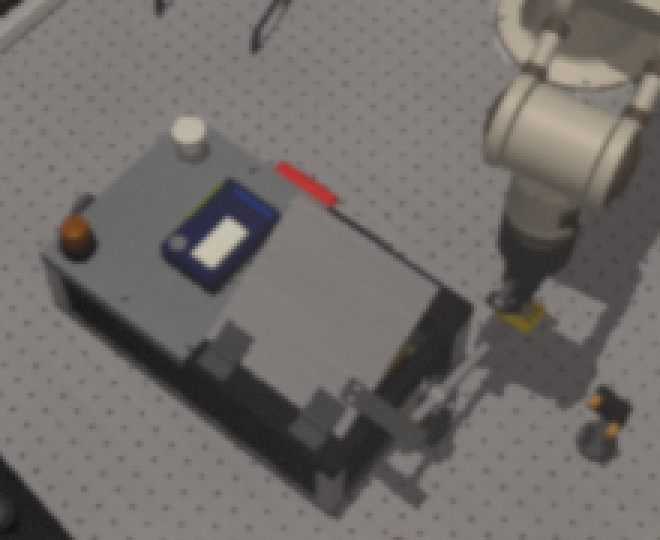

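The hatch is open at 0.548 rad with the lever at its stop, held by the fingers at crop (515,310). The cassette at (220,235) is on the roof, and nothing touches the hatch. I hold briefly, then hand in.

```bash
python3 -m crank '{"xyz":[[0,0,0],[0,0,0],[0,0,0],[0,0,0],[0,0,0]],"rot":[[0,0,0],[0,0,0],[0,0,0],[0,0,0],[0,0,0]]}' && python3 -c "
from rig import workorder; print(workorder.job_done())"
```

```text
time_s: 8.85
position: [0.4137, 0.2555, 0.1213]
ee_rot: [0.656, 0.755, -0.0, -0.0]
ft_force: [-8.8, -1.6, 18.7]
opening: 0.0001
grasp_force: 10.0
the job is handed in; nothing more can be done
None
```

I handed the job in at 8.85 s: the cassette lies flat on the fixed roof, about 20 mm clear of the hatch, and the fingers hold the lever at its stop with about 19 N, keeping the hatch open at about 0.55 rad; no verdict came back.

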